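Fish the bag peg out of the drawer gap

TASK

A small wooden bag peg has slipped into the narrow gap between the two bins in the pantry drawer. Take the telescopic hook from its stand, reach with its foot under the rails and behind the peg, feeling lightly for the drawer bottom (never lean more than about 8 N on the drawer), and draw the peg with the hook right out of the gap. Then hang the hook back in its stand, put the peg in the white tray, and leave the shaker standing where it is.

Things in the scene. Friction and masses are not known exactly. Their poses are not given: they have to be found in the camera images.
- drawer: White drawer box, fixed, 378 x 276 mm. Its far half holds two bins side by side, 58 mm high, with the gap between them. Origin: under the floor, mid-mouth of the gap; +x runs into the gap, z up. Floor top flat at z = 4 mm, in the gap and in the free space before the bins (x -202 to 0 mm, y within 132 mm). Side walls 70 mm high, dark front 45 mm; packets in the bins up to 80 mm.
- gap_mouth (a point): Open near end of the gap, on the floor's top, axes as the drawer's. The gap is 18 mm wide (y), centred, open on top, and closed 150 mm further along +x. Three aluminium rails 7 mm thick cross over it at x = 55, 90 and 125 mm, undersides 54 mm above this point: a tool enters from the mouth and passes beneath them.
- peg: Small wooden bag peg with a steel spring coil, 44 x 12 x 12 mm, about 20 g, lying lengthwise on the gap's floor. Origin: centre of its underside; x along its length, z up.
- hook: Telescopic hook, 0.17 kg, hanging upright in the stand. Origin: centre of its black collar's underside (28 x 28 x 5 mm). Tube 10 mm thick down to z = -50 mm; in it a 7 mm rod that, pushed in, bends at z = -80 mm (underside) into a level leg along +x, and at x = 85 mm (axis) down into a foot with round end at z = -100 mm: 20 mm below the leg's underside. Pose not reported while held.
- hook_grip (a point): Grip here: on the axis of the hook's square black handle, 18 x 18 mm, z = 5 to 65 mm; this point is at z = 36 mm. The rod is drawn out an UNKNOWN, unmeasured 1 to 36 mm (leg and foot hang that much lower; friction, slips at 18 N): touch the drawer floor lightly to find the foot. It is also sprung lengthwise: yields 0.7 mm per N, 9 mm at most. A 40 N grip holds the handle fast.
- stand: Dark steel stand, fixed, base 130 x 150 mm, origin under its middle. A fork plate, top at z = 175 mm, 8 mm thick, has a slot 14 mm wide along x at y = 0, open to -x, inner end at x = 14 mm. The hook hangs with its collar on the plate, its origin over the stand's, leg to +x between two posts (x = 20, y = -55 and 55 mm). To free it lift 10 mm, move 150 mm to the stand's -x; return the same way.
- tray: White open tray, fixed on the worktop, 120 (x) x 150 (y) mm outside, 30 mm high, walls and floor about 4 mm. Origin: centre of its underside.
- shaker: Loose glass shaker with steel cap, 36 mm across, 66 mm high, standing on the drawer floor at the drawer's +y side, in the free space before the bins. Origin: centre of its underside.
There are look-alikes about, which are no part of the job. Of the things that look like the tray, take the one that is farthest from the robot's base at the start. There is more than one size of the stand; the one meant has the size given above.

How it is judged:
By the outcome, as a careful person would: the job done as asked, in the order asked, and still so for the second after the job is handed in, with the robot touching nothing.
It also fails if it takes over 72 s, if anything falls off the work surface, if the arm or the gripper's body presses on something with over 40 N, if the wrist force passes 120 N, or if a joint passes its speed limit or range.

ROBOT

A 7-joint arm with a two-finger parallel gripper is mounted at the origin on the work surface. World frame = base frame: x ahead of the robot, y to its left, z up, the work surface at z = 0. Lengths are in m, angles in rad, forces in N, time in s.
With the tool pointing down it reaches from about 0.35 to 0.9 m from the base axis. Payload 19.9 kg.
Tool frame: the origin (TCP) lies at the very end of the fingers, on their centre line; the grasp point (between the pads) lies 19 mm behind it; z points along the fingers, y is the line along which they close (so a half turn about z gives the same grasp; the last joint's range is limited). The gripper opens to 94 mm and grips with 3 to 60 N. Pads are 16 mm wide; open, the fingers measure 119 mm over their backs; the gripper's body (75 mm by 177 mm) begins 78 mm behind the grasp point.
Start: joints at [-1.28, 0.417, -0.01, 1.614, 0.005, 1.111, -0.053], TCP at [0.204, 0.591, 0.205] pointing down, gripper open.
Joint ranges: [-2.81, 2.81], [-0.39, 2.02], [-1.27, 1.25], [0.06, 2.57], [-1.19, 4.33], [0.19, 2], [-2.82, 2.82]. Speed limits (rad/s): [1.89, 1.89, 2.39, 2.39, 3.01, 3.01, 3.01].

INTERFACE

Orientations are given as a unit quaternion [w, x, y, z].
In Python, from rig import state, get_image, sign_off gives the robot as it stands.
- The arm moves only by the tool play_rows, never from a script. Its argument "deltas" is text: rows parted by semicolons, each of 7 numbers parted by spaces: the turn, a rotation vector about the tool's x, y, z in degrees, then the shift along the tool's x, y, z in m, then the opening, from -1 (shut) to 1 (fully open), so that 0 is half open. A call has 1 to 20 rows; each row is the pose to reach, as a shift and turn from the pose commanded when the call began, along the tool's axes at that moment; what a row does not reach only later rows make up. A row lasts 1/12 s, in which the tool goes at most 41.7 mm and 7.16 degrees, less where a joint would pass 70% of its speed; a pose out of reach is approached as far as the arm can. A call with a gripper value outside its range is refused whole. The fingers move at their own pace and stop on an object; the grip force is fixed at half the most. Time passes only in rows, so rows that repeat a pose let the fingers close. It gives the time, the measured TCP pose, the force, the opening and the grip force at its end, in the units of the state.
- state(): the state, without advancing time (a new reading comes with each control period).
- get_image(name): name is "side" or "top"; returns a dict with "pixels" (420x560x3 uint8, red, green, blue), "depth" (420x560 float32, m along the optical axis (not along the pixel's ray), 0 where there is no reading), "vertical_fov" (degrees; the focal length in pixels is half the picture's height over the tangent of half this angle, whatever the lens; pixels are square), "cx", "cy" (the principal point, pixels), "D" ([k1, k2, p1, p2, k3] as OpenCV has them; the pictures are not rectified), "extrinsics" (4x4, takes a point from camera to world coordinates). Camera axes: x right, y down, z forward; pixel columns grow to the right and rows downward; lengths in m; the calibration is good to about 2 mm. A picture is of the moment at which its call begins.
- sign_off(): hands the job in; it is judged then, once.
The state is a dict: "clock": time; "joint_pos": joint angles; "joint_vel": joint speeds; "tau": joint torques, N m; "ee_pos": TCP position; "eef_rot": TCP orientation; "wrist_force": force on the tool from outside, world axes, zero at the start; "ft_torque": the same for the moment, N m; "opening": finger opening in m; "finger_force": force on a finger pad.
Only numpy, scipy, OpenCV 4.12 (cv2) and the standard library are available. Lean on these libraries where they do the work, as an engineer would, in place of code of your own. Each camera call takes 0.05 s, during which the arm holds its last target. There are 200 camera calls.

## Working session

There is one attempt and no reset: what is moved stays moved. The work goes in short steps, Python scripts to look and compute and a tool call to move; the robot and the scene stay as the last step left them, time stands still between calls to the robot, and variables do not carry over. Pictures are saved under pics/ and viewed, at most 10 in all, crops included, and the job is handed in when it is done.

Besides the shell and the picture viewer there is one more tool, called as name(argument=value, ...) on one line, values as JSON. play_rows: Moves the arm, as the interface text tells. Its arguments: {"type":"object","properties":{"deltas":{"type":"string"}},"required":["deltas"]}

```bash
mkdir -p pics
cat > h.py <<'E'
import numpy as np,cv2
from rig import state,get_image,sign_off
def save(n,fn,crop=None,s=1):
    im=get_image(n);np.savez('/tmp/'+n+'.npz',**{k:np.array(v) for k,v in im.items()})
    p=im['pixels'][:,:,::-1]
    if crop: a,b,c,d=crop;p=p[b:d,a:c]
    cv2.imwrite('pics/'+fn,cv2.resize(p,None,fx=s,fy=s,interpolation=cv2.INTER_CUBIC))
    return im
def load(n): return dict(np.load('/tmp/'+n+'.npz'))
def K(im):
    h=im['pixels'].shape[0];f=h/2/np.tan(np.radians(float(im['vertical_fov']))/2)
    return np.array([[f,0,float(im['cx'])],[0,f,float(im['cy'])],[0,0,1]])
def ray(im,u,v):
    p=cv2.undistortPoints(np.array([[[u,v]]],float),K(im),im['D'].astype(float))[0,0]
    return np.array([p[0],p[1],1])
def dep(im,u,v):
    E=im['extrinsics'];d=im['depth'][int(round(v)),int(round(u))]
    return E[:3,:3]@(ray(im,u,v)*d)+E[:3,3]
def atz(im,u,v,z):
    E=im['extrinsics'];r=E[:3,:3]@ray(im,u,v);o=E[:3,3]
    return o+r*(z-o[2])/r[2]
def proj(im,P):
    E=np.linalg.inv(im['extrinsics']);P=np.atleast_2d(P)
    return cv2.projectPoints(P@E[:3,:3].T+E[:3,3],np.zeros(3),np.zeros(3),K(im),im['D'].astype(float))[0][:,0]
E
python3 - <<'E'
from h import *
a=save('top','top0.png',None,1.42);b=save('side','side0.png',None,1.42)
print(a['extrinsics'],b['extrinsics'],a['vertical_fov'],b['vertical_fov'],a['D']);print(state())
E
```

```text
[[ 0.00721313 -0.99886748  0.04702905  0.36148282]
 [-0.9999456  -0.00685058  0.00786561 -0.02387188]
 [-0.00753452 -0.04708323 -0.99886255  1.31033667]
 [ 0.          0.          0.          1.        ]] [[ 0.72353583 -0.39622124  0.5652474  -0.2554719 ]
 [-0.68995317 -0.4405623   0.57434266 -0.72404977]
 [ 0.02145993 -0.80555173 -0.59213671  0.8521043 ]
 [ 0.          0.          0.          1.        ]] 50.41364986222056 48.25780730340963 [-0.09880421  0.          0.          0.          0.        ]
{'clock': 0.1, 'joint_pos': array([-1.28049496,  0.41794644, -0.0102923 ,  1.61409811,  0.00471012,
        1.11072734, -0.05300791]), 'joint_vel': array([-0.0008776 , -0.0013725 , -0.00093468, -0.00110965, -0.00130295,
       -0.00179234, -0.00061433]), 'tau': array([ 1.82417214e-03, -8.52585769e+01,  6.40050508e-01, -4.26696932e+01,
       -4.88498434e-02,  1.64308649e-02,  5.66776492e-06]), 'ee_pos': array([0.20349895, 0.59057702, 0.20487451]), 'eef_rot': array([-4.49412605e-05,  1.65143287e-01,  9.86269416e-01, -5.76229427e-04]), 'wrist_force': array([-0.31730722, -0.71418479, -0.78467119]), 'ft_torque': array([-0.00083103,  0.00221696,  0.01942631]), 'finger_force': 0.0, 'opening': 0.09419632862034974}
```

View pics/top0.png

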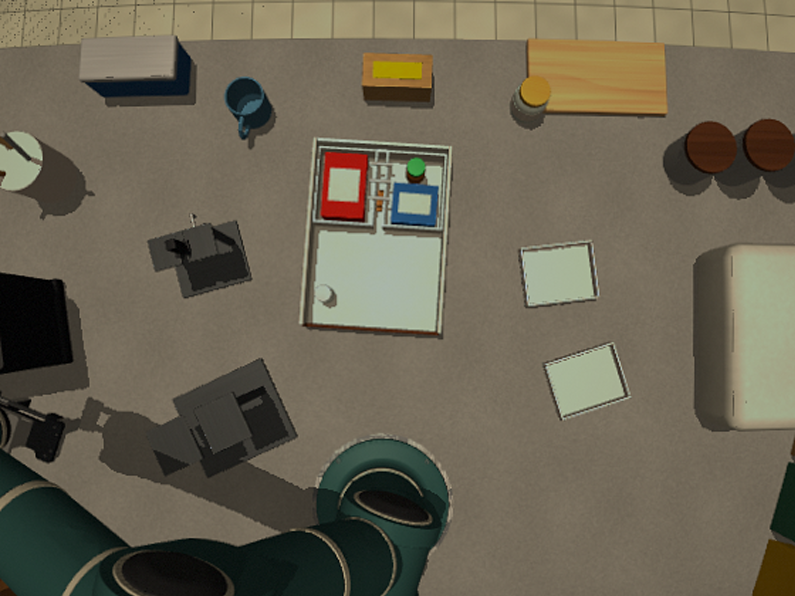

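View pics/side0.png

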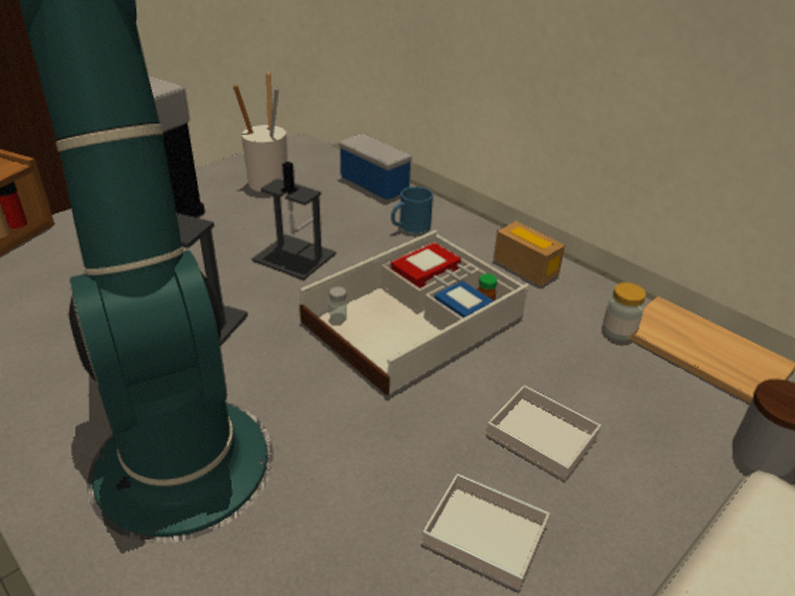

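The top view (shown at 1.42x) has trays at (558,273) and (587,380). The first is farther from the base at (385,500), so that's the tray. The stands are the small one with the hook at (200,258) and a bigger empty one at (235,415). The peg looks to be at about (379,200) in the gap, and the shaker is at (324,294). I'll enlarge to confirm.

Run:
```python
from h import *
a=load('top');b=load('side')
p=a['pixels'][:,:,::-1];q=b['pixels'][:,:,::-1]
R=lambda im,w,h:cv2.resize(im,(w,h),interpolation=cv2.INTER_CUBIC)
# top: stand 95..195,140..215 ; drawer 205..325 , 90..240
A=R(p[140:220,95:185],450,400);B=R(q[110:200,170:250],350,400)
C=np.hstack([A,B]);cv2.imwrite('pics/c1.png',C)
A=R(p[92:242,208:322],456,600);B=R(p[92:172,248:288],300,600);cv2.imwrite('pics/c2.png',np.hstack([A,B]))
for n,(u,v) in dict(s0=(185,297),s1=(251,281),s2=(234,221)).items():
    print(n,dep(a,u/1.42,v/1.42))
```

```text
s0 [0.42511038 0.41702255 0.00077138]
s1 [ 0.4598254   0.27842016 -0.00415075]
s2 [0.58417668 0.31376598 0.00981677]
```

View pics/c1.png

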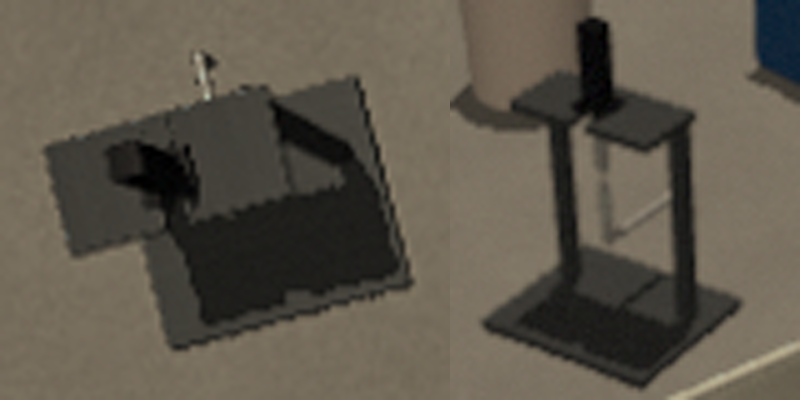

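View pics/c2.png

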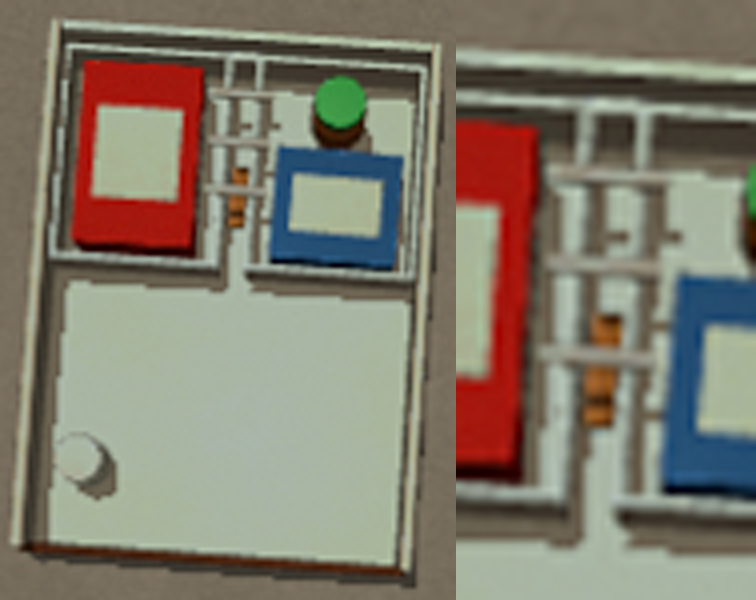

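Run:
```python
from h import *
a=load('top');b=load('side')
np.set_printoptions(precision=4,suppress=True)
# point cloud of top
v,u=np.mgrid[0:420,0:560]
def cloud(im):
    r=cv2.undistortPoints(np.dstack([u,v]).reshape(-1,1,2).astype(float),K(im),im['D'].astype(float))[:,0]
    P=np.c_[r,np.ones(len(r))]*im['depth'].reshape(-1,1)
    return (P@im['extrinsics'][:3,:3].T+im['extrinsics'][:3,3]).reshape(420,560,3)
def rect(P,n):
    c,s,an=cv2.minAreaRect((P[:,:2]*1000).astype(np.float32));print(n,c,s,an,len(P))
for n,im in (('top',a),('side',b)):
    X=cloud(im)
    if n=='top': w=(u>95)&(u<185)&(v>140)&(v<220)
    else: w=(u>170)&(u<250)&(v>110)&(v<200)
    for lo,hi in ((.168,.178),(.003,.02),(.21,.25)):
        m=w&(X[...,2]>lo)&(X[...,2]<hi)
        m=cv2.morphologyEx(m.astype(np.uint8),cv2.MORPH_OPEN,np.ones((2,2)))>0
        if m.sum()>4: rect(X[m],n+str(lo));print(X[m].mean(0))
print('handle top',atz(a,120,172,.24),'leg/foot px',dep(a,95+207/5,140+75/5))
c=lambda x,y,z:atz(a,208+x/4,92+y/4,z)
for n,p in dict(TL=(52,22),TR=(440,42),BL=(12,548),BR=(412,572)).items():print(n,c(*p,.07),dep(a,208+p[0]/4,92+p[1]/4)[2])
d=lambda x,y,z:atz(a,248+(x-456)/7.5,92+y/7.5,z)
for n,p in dict(topL=(566,497,.058),topR=(616,505,.058),botL=(578,545,.004),botR=(622,545,.004),backL=(590,110,.058),backR=(642,110,.058),pegN=(598,425,.016),pegF=(605,316,.016)).items():print(n,d(*p))
print('shaker',c(82,457,.066));
t=[(523,250),(594,241),(599,297),(527,306)]
for p in t: print('tray',atz(a,p[0]/1.42,p[1]/1.42,.03))
```

```text
top0.168 (479.2821350097656, 209.94979858398438) (508.9299621582031, 123.23678588867188) 76.87313079833984 639
[0.5067 0.3642 0.171 ]
top0.003 (495.1649475097656, 248.80860900878906) (564.6099853515625, 223.87014770507812) 85.51202392578125 1477
[0.4892 0.3491 0.0132]
top0.21 (499.19378662109375, 373.1175537109375) (16.5435733795166, 36.933921813964844) 19.597829818725586 91
[0.5019 0.3626 0.2261]
side0.168 (199.38702392578125, -36.26898193359375) (1644.229736328125, 127.53305053710938) 52.0864143371582 330
[0.5028 0.3495 0.1722]
side0.003 (290.5238952636719, -51.21942138671875) (1724.135498046875, 282.15032958984375) 56.7347297668457 1031
[0.5098 0.3662 0.0099]
side0.21 (649.0680541992188, 561.4027709960938) (531.2394409179688, 20.746246337890625) 54.335731506347656 78
[0.524  0.386  0.2065]
handle top [0.5045 0.3647 0.24  ] leg/foot px [0.5754 0.3794 0.0721]
TL [0.7413 0.1413 0.07  ] 0.08211740056567085
TR [ 0.7279 -0.1341  0.07  ] 0.0015393970758688091
BL [0.3679 0.1635 0.07  ] -0.00026006305174797184
BR [ 0.3533 -0.115   0.07  ] -0.002054227053714497
topL [0.5691 0.0216 0.058 ]
topR [0.5661 0.0027 0.058 ]
botL [0.559  0.0186 0.004 ]
botR [0.5591 0.0013 0.004 ]
backL [0.7182 0.0138 0.058 ]
backR [ 0.7183 -0.006   0.058 ]
pegN [0.6045 0.0108 0.016 ]
pegF [0.6477 0.0085 0.016 ]
shaker [0.4319 0.1158 0.066 ]
tray [ 0.5243 -0.2835  0.03  ]
tray [ 0.5444 -0.4306  0.03  ]
tray [ 0.4295 -0.4397  0.03  ]
tray [ 0.4102 -0.2912  0.03  ]
```

Run:
```python
from h import *
a=load('top')
np.set_printoptions(precision=4,suppress=True)
c=lambda x,y,z:atz(a,95+x/5,140+y/5,z)
A=c(45,150,.175);B=c(268,87,.175);C=c(75,257,.175);D=c(358,77,.006);E=c(410,285,.006);F=c(175,348,.006)
print(A,B,C,D,E,F)
an=lambda p,q:np.degrees(np.arctan2((q-p)[1],(q-p)[0]))
print(an(B,A)-90,an(C,A),an(E,D),an(E,F)-90,np.linalg.norm(E-D),np.linalg.norm(E-F))
print('origin from base',F,(E+F)/2+(D-E)/2)
s=state();print(s['ee_pos'])
from scipy.spatial.transform import Rotation as R
print(R.from_quat(np.roll(s['eef_rot'],-1)).as_matrix())
```

```text
[0.5184 0.4314 0.175 ] [0.5513 0.3134 0.175 ] [0.4625 0.4135 0.175 ] [0.5855 0.3093 0.006 ] [0.4617 0.2754 0.006 ] [0.4235 0.4161 0.006 ]
15.576144170323062 17.69178060763121 15.306519084023494 15.17999359210826 0.12839039533116553 0.14575255711217375
origin from base [0.4235 0.4161 0.006 ] [0.5045 0.3627 0.006 ]
[0.2035 0.5906 0.2049]
[[-0.9455  0.3258 -0.0003]
 [ 0.3258  0.9455 -0.0011]
 [-0.0001 -0.0012 -1.    ]]
```

Run:
```python
from h import *
a=load('top')
for p in [(220,420),(200,410),(235,430),(190,455),(290,435),(262,362)]: print(p,dep(a,p[0]/1.42,p[1]/1.42))
```

```text
(220, 420) [0.20558327 0.27073573 0.24557974]
(200, 410) [0.22147277 0.30622622 0.24281025]
(235, 430) [0.188672   0.24567478 0.24239869]
(190, 455) [0.14489412 0.32254612 0.24409463]
(290, 435) [0.1433796  0.18944811 0.01385711]
(262, 362) [0.29162034 0.25009898 0.0075255 ]
```

play_rows(deltas="0 0 0 0 0 -0.04 1;0 0 0 0 0 -0.08 1;0 0 0 0 0 -0.12 1")

```text
clock: 0.35
ee_pos: [0.2034, 0.5903, 0.3265]
eef_rot: [-0.0, 0.165, 0.986, -0.001]
wrist_force: [-1.0, -0.7, 0.8]
opening: 0.0937
finger_force: 0.0
```

play_rows(deltas="0 0 7 -0.036 -0.012 0 1;0 0 14 -0.072 -0.0235 0 1;0 0 21 -0.108 -0.035 0 1;0 0 28 -0.144 -0.047 0 1;0 0 35 -0.18 -0.0585 0 1;0 0 42 -0.216 -0.07 0 1;0 0 49 -0.252 -0.082 0.01 1;0 0 55.7 -0.288 -0.094 0.02 1;0 0 55.7 -0.324 -0.1055 0.03 1;0 0 55.7 -0.3575 -0.1165 0.04 1;0 0 55.7 -0.3575 -0.1165 0.04 1;0 0 55.7 -0.3575 -0.1165 0.04 1;0 0 55.7 -0.3575 -0.1165 0.04 1;0 0 55.7 -0.3575 -0.1165 0.04 1")

```text
clock: 1.52
ee_pos: [0.5028, 0.3654, 0.2856]
eef_rot: [-0.0, 0.606, 0.795, 0.0]
wrist_force: [0.4, -0.1, -0.3]
opening: 0.0937
finger_force: 0.0
```

Run:
```python
from h import *
save('side','s1.png',(150,60,290,200),4.2);s=state();print(s['joint_pos'])
from scipy.spatial.transform import Rotation as R
print(R.from_quat(np.roll(s['eef_rot'],-1)).as_matrix().round(4))
```

```text
[-0.90736031  0.35989086  0.30560197  1.53302174 -0.11173258  1.26559993
 -0.31785061]
[[-2.655e-01  9.641e-01 -0.000e+00]
 [ 9.641e-01  2.655e-01  5.000e-04]
 [ 4.000e-04  1.000e-04 -1.000e+00]]
```

View pics/s1.png

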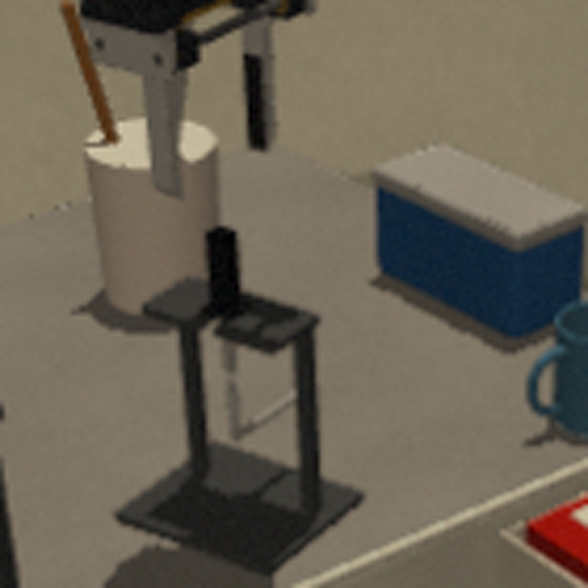

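play_rows(deltas="0 0 0 0 0 0.03 1;0 0 0 0 0 0.06 1;0 0 0 0 0 0.085 1;0 0 0 0 0 0.0936 1;0 0 0 0 0 0.0936 1;0 0 0 0 0 0.0936 -1;0 0 0 0 0 0.0936 -1;0 0 0 0 0 0.0936 -1;0 0 0 0 0 0.0936 -1;0 0 0 0 0 0.0936 -1;0 0 0 0 0 0.0936 -1;0 0 0 0 0 0.0936 -1;0 0 0 0 0 0.0936 -1")

```text
clock: 2.65
ee_pos: [0.5037, 0.3643, 0.1919]
eef_rot: [0.0, 0.607, 0.795, 0.0]
wrist_force: [0.6, -0.1, -0.2]
opening: 0.0444
finger_force: 0.0
```

play_rows(deltas="0 0 0 0 0 0 -1;0 0 0 0 0 0 -1;0 0 0 0 0 0 -1;0 0 0 0 0 0 -1;0 0 0 0 0 0 -1;0 0 0 0 0 0 -1;0 0 0 0 0 0 -1;0 0 0 0 0 0 -1;0 0 0 0 0 0 -1;0 0 0 0 0 0 -1")

```text
clock: 3.48
ee_pos: [0.5036, 0.3643, 0.1918]
eef_rot: [0.0, 0.607, 0.795, -0.0]
wrist_force: [0.5, 0.5, -0.6]
opening: 0.0176
finger_force: 30.0
```

play_rows(deltas="0 0 0 0 0 -0.006 -1;0 0 0 0 0 -0.012 -1;0 0 0 0 0 -0.012 -1;0 0 0 0 -0.02 -0.012 -1;0 0 0 0 -0.045 -0.012 -1;0 0 0 0 -0.075 -0.012 -1;0 0 0 0 -0.105 -0.012 -1;0 0 0 0 -0.135 -0.012 -1;0 0 0 0 -0.155 -0.012 -1;0 0 0 0 -0.155 -0.012 -1;0 0 0 0 -0.155 -0.03 -1;0 0 0 0 -0.155 -0.07 -1;0 0 0 0 -0.155 -0.1 -1;0 0 0 0 -0.155 -0.1 -1;0 0 0 0 -0.155 -0.1 -1")

```text
clock: 4.73
ee_pos: [0.355, 0.324, 0.2932]
eef_rot: [0.0, 0.607, 0.795, 0.002]
wrist_force: [-0.4, 0.7, -2.5]
opening: 0.0179
finger_force: 30.0
```

play_rows(deltas="0 0 3 -0.03 0 0 -1;0 0 6 -0.065 0.001 0 -1;0 0 9 -0.105 0.0015 0 -1;0 0 12 -0.145 0.002 0 -1;0 0 15 -0.185 0.003 0 -1;0 0 18.3 -0.225 0.0035 0 -1;0 0 18.3 -0.265 0.004 0.01 -1;0 0 18.3 -0.3 0.0045 0.02 -1;0 0 18.3 -0.3175 0.0047 0.03 -1;0 0 18.3 -0.3175 0.0047 0.03 -1;0 0 18.3 -0.3175 0.0047 0.03 -1;0 0 18.3 -0.3175 0.0047 0.03 -1;0 0 18.3 -0.3175 0.0047 0.03 -1")

```text
clock: 5.82
ee_pos: [0.4423, 0.0194, 0.2618]
eef_rot: [-0.0, 0.725, 0.689, -0.0]
wrist_force: [-0.6, 0.2, -2.2]
opening: 0.0182
finger_force: 30.0
```

Run:
```python
from h import *
b=save('side','s2.png',(190,120,390,290),4);np.set_printoptions(precision=4,suppress=True)
a=save('top','t2.png',(190,90,340,240),4)
q=b['pixels'][120:290,190:390,::-1];p=a['pixels'][90:240,200:330,::-1]
cv2.imwrite('pics/c3.png',np.hstack([cv2.resize(q,(440,374),interpolation=cv2.INTER_CUBIC),cv2.resize(p,(324,374),interpolation=cv2.INTER_CUBIC)]))
```

```text
(no output)
```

View pics/s2.png

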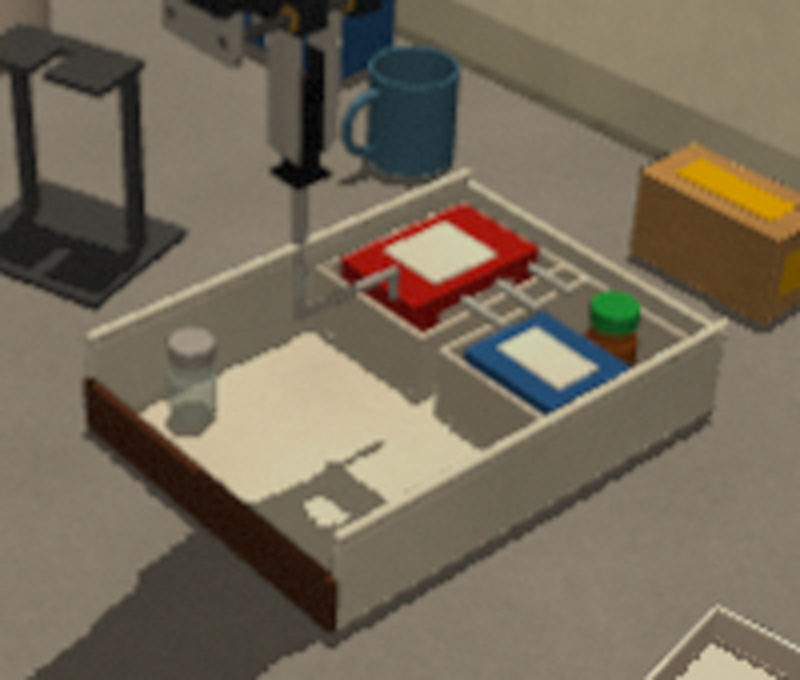

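View pics/t2.png

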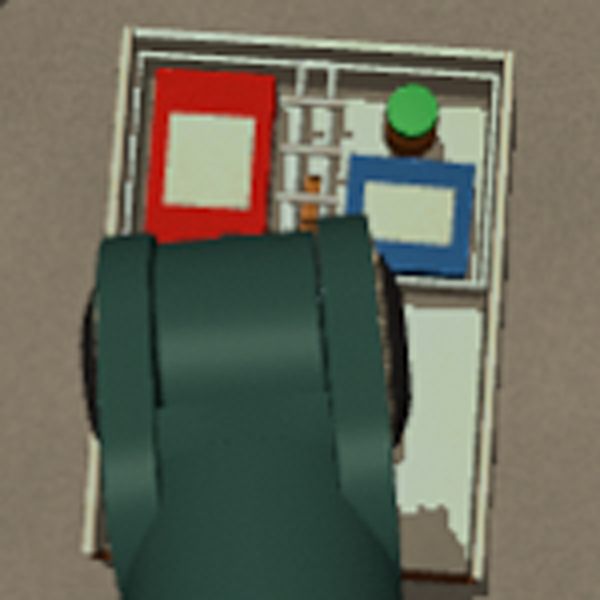

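Run:
```python
from h import *
b=load('side');np.set_printoptions(precision=1,suppress=True)
for e in (0,.01,.02,.03,.036):
  P=[[.4423,.0194,.165-e],[.5272,.0150,.165-e],[.5272,.0150,.145-e],[.4423,.0194,.245]]
  print(e,((proj(b,P)-[190,120])*4).ravel())
O=np.array([.568,.0125]);c,s=np.cos(-.0524),np.sin(-.0524)
D=lambda x,y,z:[O[0]+c*x-s*y,O[1]+s*x+c*y,z]
print((proj(b,[D(0,.009,.062),D(0,-.009,.062),D(0,.009,.004),D(0,-.009,.004),D(-.210,-.138,.045),D(-.21,.138,.045),D(.168,.138,.07),D(.168,-.138,.07)])-[190,120])*4)
```

```text
0 [296.5 278.5 392.7 234.6 391.5 259.2 297.9 173.2]
0.01 [296.4 291.1 392.1 247.  390.9 271.4 297.9 173.2]
0.02 [296.2 303.6 391.5 259.2 390.3 283.4 297.9 173.2]
0.03 [296.1 316.  390.9 271.4 389.7 295.3 297.9 173.2]
0.036 [296.  323.3 390.5 278.6 389.4 302.4 297.9 173.2]
[[420.6 330.2]
 [437.6 341.5]
 [416.8 393.6]
 [433.3 405.1]
 [332.7 581.6]
 [ 80.8 375.3]
 [464.7 175. ]
 [728.4 328.4]]
```

play_rows(deltas="0 0 0 0 0 0.03 -1;0 0 0 0 0 0.06 -1;0 0 0 0 0 0.085 -1;0 0 0 0 0 0.098 -1;0 0 0 0 0 0.098 -1;0 0 0 0 0 0.098 -1;0 0 0 0 0 0.098 -1;0 0 0 0 0 0.098 -1")

```text
clock: 6.58
ee_pos: [0.4431, 0.0187, 0.165]
eef_rot: [0.0, 0.725, 0.688, 0.001]
wrist_force: [0.3, 0.1, -1.7]
opening: 0.0181
finger_force: 30.0
```

play_rows(deltas="0 0 0 0 0 0.001 -1;0 0 0 0 0 0.002 -1;0 0 0 0 0 0.003 -1;0 0 0 0 0 0.004 -1;0 0 0 0 0 0.004 -1;0 0 0 0 0 0.004 -1")

```text
clock: 7.08
ee_pos: [0.4424, 0.0184, 0.1599]
eef_rot: [0.0, 0.725, 0.688, -0.0]
wrist_force: [0.5, 0.1, -1.5]
opening: 0.0182
finger_force: 30.0
```

play_rows(deltas="0 0 0 0 0 0.001 -1;0 0 0 0 0 0.002 -1;0 0 0 0 0 0.003 -1;0 0 0 0 0 0.003 -1;0 0 0 0 0 0.003 -1")

```text
clock: 7.5
ee_pos: [0.4424, 0.0184, 0.1568]
eef_rot: [0.0, 0.725, 0.688, -0.0]
wrist_force: [0.2, -0.1, -1.1]
opening: 0.018
finger_force: 30.0
```

play_rows(deltas="0 0 0 0 0 0.001 -1;0 0 0 0 0 0.002 -1;0 0 0 0 0 0.002 -1;0 0 0 0 0 0.002 -1")

```text
clock: 7.83
ee_pos: [0.4424, 0.0184, 0.1548]
eef_rot: [0.0, 0.725, 0.688, -0.0]
wrist_force: [-0.4, -0.2, -1.2]
opening: 0.0178
finger_force: 30.0
```

play_rows(deltas="0 0 0 0 0 0.001 -1;0 0 0 0 0 0.002 -1;0 0 0 0 0 0.002 -1;0 0 0 0 0 0.002 -1")

```text
clock: 8.17
ee_pos: [0.4423, 0.0184, 0.1528]
eef_rot: [0.0, 0.725, 0.688, -0.0]
wrist_force: [0.6, -0.1, -1.2]
opening: 0.0175
finger_force: 30.0
```

play_rows(deltas="0 0 0 0 0 0.001 -1;0 0 0 0 0 0.002 -1;0 0 0 0 0 0.002 -1;0 0 0 0 0 0.002 -1")

```text
clock: 8.5
ee_pos: [0.4424, 0.0184, 0.1509]
eef_rot: [0.0, 0.725, 0.688, -0.0]
wrist_force: [-0.1, 0.6, -0.3]
opening: 0.0177
finger_force: 30.0
```

Run:
```python
from h import *
print([state()['wrist_force'].round(2), state()['opening'],state()['ee_pos']])
```

```text
[array([-0.05,  0.62, -0.31]), 0.01765398091115896, array([0.44235504, 0.01841265, 0.15086394])]
```

play_rows(deltas="0 0 0 0 0 0.001 -1;0 0 0 0 0 0.0015 -1;0 0 0 0 0 0.0015 -1;0 0 0 0 0 0.0015 -1")

```text
clock: 8.83
ee_pos: [0.4423, 0.0184, 0.1494]
eef_rot: [-0.0, 0.725, 0.688, -0.0]
wrist_force: [-1.2, -0.2, 1.0]
opening: 0.0183
finger_force: 30.0
```

play_rows(deltas="0 0 0 0 0 -0.005 -1;0 0 0 0 0 -0.014 -1;0 0 0 0 0 -0.0218 -1;0 0 0 0 0.012 -0.0218 -1;0 0 0 0 0.025 -0.0218 -1;0 0 0 0 0.033 -0.0218 -1;0 0 0 0 0.033 -0.0218 -1;0 0 0 0 0.033 -0.0218 -1")

```text
clock: 9.5
ee_pos: [0.4752, 0.0164, 0.1713]
eef_rot: [0.0, 0.726, 0.688, -0.0]
wrist_force: [-0.3, -0.1, -1.5]
opening: 0.0183
finger_force: 30.0
```

Run:
```python
from h import *
b=save('side','s3.png',(260,170,340,230),10);np.set_printoptions(precision=1,suppress=True)
s=state();x,y,z=s['ee_pos'];print(x,y,z,s['wrist_force'])
c,sn=np.cos(-.0524),np.sin(-.0524)
f=lambda d,zz:[x+c*d,y+sn*d,zz]
zt=z-.1512+.004
O=np.array([.568,.0125]);D=lambda x,y,z:[O[0]+c*x-sn*y,O[1]+sn*x+c*y,z]
print((proj(b,[f(0,zt+.02),f(.085,zt+.02),f(.085,zt),D(0,.009,.058),D(0,-.009,.058),D(0,.009,.004),D(0,-.009,.004)])-[260,170])*10)
```

```text
0.4748387466985011 0.016520054916883176 0.1712193602644917 [-0.4 -1.2 -1. ]
[[128.8 514.8]
 [350.8 401.6]
 [347.4 456.5]
 [350.9 336.7]
 [393.2 365.1]
 [341.9 484. ]
 [383.2 512.8]]
```

View pics/s3.png

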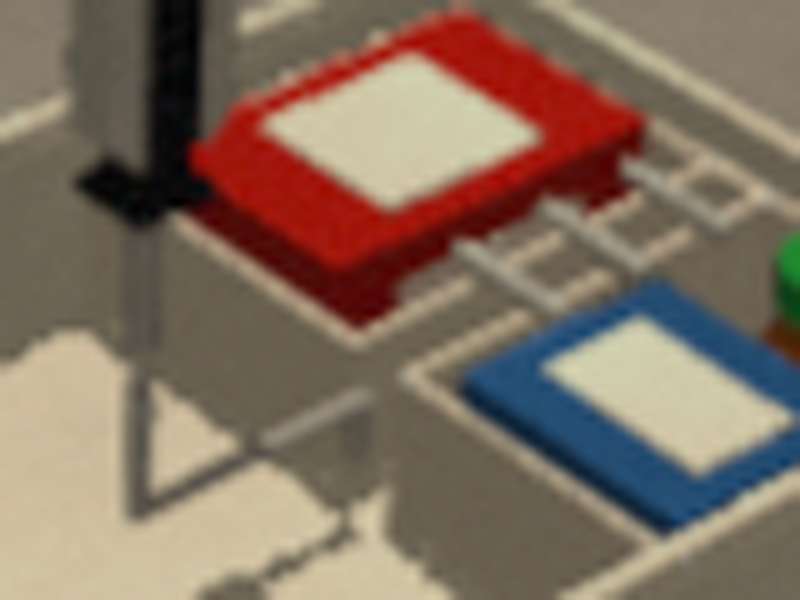

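play_rows(deltas="0 0 0 -0.0007 0.01 0 -1;0 0 0 -0.0007 0.02 0 -1;0 0 0 -0.0007 0.03 0 -1;0 0 0 -0.0007 0.035 0 -1;0 0 0 -0.0007 0.035 0 -1;0 0 0 -0.0007 0.035 0 -1")

```text
clock: 10.05
ee_pos: [0.5102, 0.0139, 0.1709]
eef_rot: [0.0, 0.726, 0.688, -0.0]
wrist_force: [0.1, 0.3, -2.1]
opening: 0.0178
finger_force: 30.0
```

play_rows(deltas="0 0 0 0 0.01 0 -1;0 0 0 0 0.02 0 -1;0 0 0 0 0.03 0 -1;0 0 0 0 0.04 0 -1;0 0 0 0 0.05 0 -1;0 0 0 0 0.06 0 -1;0 0 0 0 0.067 0 -1;0 0 0 0 0.067 0 -1;0 0 0 0 0.067 0 -1")

```text
clock: 10.8
ee_pos: [0.5772, 0.0104, 0.1709]
eef_rot: [0.0, 0.726, 0.688, -0.0]
wrist_force: [-0.8, -0.3, -1.9]
opening: 0.0179
finger_force: 30.0
```

play_rows(deltas="0 0 0 0 0 0.004 -1;0 0 0 0 0 0.008 -1;0 0 0 0 0 0.011 -1;0 0 0 0 0 0.011 -1;0 0 0 0 0 0.011 -1")

```text
clock: 11.22
ee_pos: [0.5769, 0.0106, 0.16]
eef_rot: [-0.0, 0.725, 0.688, -0.0]
wrist_force: [-0.3, 0.2, -1.6]
opening: 0.0182
finger_force: 30.0
```

play_rows(deltas="0 0 0 0 0 0.003 -1;0 0 0 0 0 0.006 -1;0 0 0 0 0 0.008 -1;0 0 0 0 0 0.0085 -1;0 0 0 0 0 0.0085 -1")

```text
clock: 11.63
ee_pos: [0.5771, 0.0106, 0.1515]
eef_rot: [-0.0, 0.725, 0.688, -0.0]
wrist_force: [-1.2, 0.8, -1.5]
opening: 0.0178
finger_force: 30.0
```

play_rows(deltas="0 0 0 0 -0.005 0 -1;0 0 0 0 -0.01 0 -1;0 0 0 0 -0.015 0 -1;0 0 0 0 -0.02 0 -1;0 0 0 0 -0.025 0 -1;0 0 0 0 -0.03 0 -1;0 0 0 0 -0.035 0 -1;0 0 0 0 -0.04 0 -1;0 0 0 0 -0.045 0 -1;0 0 0 0 -0.05 0 -1;0 0 0 0 -0.05 0 -1")

```text
clock: 12.55
ee_pos: [0.5263, 0.0133, 0.1517]
eef_rot: [-0.0, 0.725, 0.688, -0.0]
wrist_force: [-0.3, -0.1, -0.8]
opening: 0.018
finger_force: 30.0
```

```bash
cat >> h.py <<'E'
def peg(im):
    h=cv2.cvtColor(im['pixels'],cv2.COLOR_RGB2HSV)
    m=cv2.inRange(h,(5,110,60),(22,255,255))
    n,l,st,ce=cv2.connectedComponentsWithStats(m)
    return [(st[i].tolist(),ce[i].round(1).tolist()) for i in range(1,n) if st[i][4]>5]
E
python3 - <<'E'
from h import *
a=get_image('top');b=get_image('side');print(peg(a));print(peg(b));print(peg(load('side')))
E
```

```text
[([366, 27, 104, 55, 4961], [419.7, 53.9]), ([255, 37, 50, 26, 770], [279.1, 49.5]), ([256, 63, 38, 8, 223], [274.0, 66.6]), ([296, 69, 7, 3, 8], [299.4, 70.6]), ([526, 84, 34, 36, 970], [542.3, 101.3]), ([484, 86, 35, 35, 975], [501.0, 102.9]), ([0, 97, 9, 8, 28], [3.4, 100.6]), ([228, 112, 1, 7, 7], [228.0, 115.0]), ([292, 124, 6, 3, 9], [294.4, 125.0]), ([298, 233, 11, 3, 23], [302.4, 234.4]), ([557, 309, 3, 12, 23], [558.4, 315.7]), ([0, 362, 18, 54, 476], [5.7, 395.0]), ([530, 380, 30, 40, 950], [546.7, 401.8])]
[([188, 51, 4, 40, 108], [189.2, 69.4]), ([164, 60, 14, 34, 109], [170.6, 76.3]), ([0, 105, 38, 75, 1488], [15.9, 140.4]), ([300, 140, 9, 5, 12], [303.3, 142.3]), ([286, 147, 8, 4, 15], [289.5, 148.3]), ([299, 147, 3, 6, 7], [300.3, 149.3]), ([286, 152, 4, 7, 12], [287.9, 154.7]), ([348, 156, 50, 45, 1494], [372.1, 177.5]), ([275, 183, 3, 7, 8], [275.4, 185.6]), ([432, 198, 23, 18, 316], [442.9, 206.6]), ([336, 202, 14, 9, 58], [343.7, 205.7]), ([444, 209, 116, 90, 4597], [505.8, 250.7]), ([294, 215, 5, 6, 19], [296.5, 217.7]), ([213, 216, 28, 23, 62], [226.5, 226.7]), ([265, 258, 9, 8, 24], [268.8, 261.6])]
[([188, 51, 4, 40, 111], [189.3, 69.5]), ([164, 60, 14, 34, 109], [170.6, 76.2]), ([0, 105, 38, 75, 1479], [15.8, 140.4]), ([288, 140, 6, 3, 8], [290.0, 140.9]), ([270, 142, 17, 8, 33], [277.5, 146.1]), ([284, 147, 4, 6, 11], [285.6, 149.0]), ([271, 152, 4, 6, 12], [272.8, 154.2]), ([348, 156, 50, 45, 1494], [372.1, 177.5]), ([297, 171, 8, 4, 8], [300.5, 172.4]), ([288, 175, 8, 4, 8], [291.5, 176.4]), ([432, 198, 23, 18, 316], [442.9, 206.6]), ([336, 202, 14, 9, 58], [343.7, 205.7]), ([444, 209, 116, 90, 4596], [505.8, 250.7]), ([213, 215, 27, 23, 60], [225.4, 225.8]), ([268, 261, 6, 5, 15], [270.3, 262.9])]
```

play_rows(deltas="0 0 0 0 -0.006 0 -1;0 0 0 0 -0.012 0 -1;0 0 0 0 -0.018 0 -1;0 0 0 0 -0.024 0 -1;0 0 0 0 -0.03 0 -1;0 0 0 0 -0.036 0 -1;0 0 0 0 -0.042 0 -1;0 0 0 0 -0.048 0 -1;0 0 0 0 -0.054 0 -1;0 0 0 0 -0.06 0 -1;0 0 0 0 -0.066 0 -1;0 0 0 0 -0.072 0 -1;0 0 0 0 -0.078 0 -1;0 0 0 0 -0.084 0 -1;0 0 0 0 -0.088 0 -1;0 0 0 0 -0.09 0 -1;0 0 0 0 -0.09 0 -1;0 0 0 0 -0.09 0 -1")

```text
clock: 14.15
ee_pos: [0.4375, 0.018, 0.1518]
eef_rot: [0.0, 0.725, 0.688, 0.0]
wrist_force: [0.4, -0.6, -2.1]
opening: 0.018
finger_force: 30.0
```

Run:
```python
from h import *
b=get_image('side')
for s,c in peg(b):
    if 200<c[0]<330 and c[1]>180:print(s,c,atz(b,*c,.012))
```

```text
[275, 183, 3, 6, 7] [275.4, 185.1] [0.64287455 0.17984546 0.012     ]
[213, 216, 25, 20, 56] [225.0, 225.5] [0.38836517 0.12460096 0.012     ]
[270, 223, 7, 4, 18] [272.3, 223.9] [0.49464674 0.03873636 0.012     ]
[279, 223, 5, 5, 21] [281.2, 225.3] [0.50923914 0.01674238 0.012     ]
[269, 261, 5, 5, 14] [270.6, 263.0] [ 0.37719233 -0.07821128  0.012     ]
```

play_rows(deltas="0 0 0 0 0 -0.01 -1;0 0 0 0 0 -0.03 -1;0 0 0 0 0 -0.065 -1;0 0 0 0 0 -0.1 -1;0 0 0 0 0 -0.1414 -1;0 0 -2 0.02 -0.03 -0.1414 -1;0 0 -5 0.055 -0.055 -0.1414 -1;0 0 -8 0.09 -0.08 -0.1414 -1;0 0 -11 0.13 -0.0984 -0.1414 -1;0 0 -14 0.17 -0.0984 -0.1414 -1;0 0 -17 0.21 -0.0984 -0.1414 -1;0 0 -18.3 0.245 -0.0984 -0.1414 -1;0 0 -18.3 0.28 -0.0984 -0.1414 -1;0 0 -18.3 0.3013 -0.0984 -0.1414 -1;0 0 -18.3 0.3013 -0.0984 -0.1414 -1;0 0 -18.3 0.3013 -0.0984 -0.1414 -1;0 0 -18.3 0.3013 -0.0984 -0.1414 -1;0 0 -18.3 0.3013 -0.0984 -0.1414 -1")

```text
clock: 15.7
ee_pos: [0.3552, 0.3231, 0.2935]
eef_rot: [0.0, 0.607, 0.794, 0.0]
wrist_force: [-0.4, -0.1, -1.2]
opening: 0.0181
finger_force: 30.0
```

Run:
```python
from h import *
s=state();b=get_image('side');a=get_image('top')
for s_,c in peg(a):
    if 200<c[0]<330 and c[1]>120:print(s_,c,atz(a,*c,.016),'top')
for s_,c in peg(b):
    if 200<c[0]<330 and c[1]>180:print(s_,c,atz(b,*c,.012))
from scipy.spatial.transform import Rotation as R
M=R.from_quat(np.roll(s['eef_rot'],-1)).as_matrix();print(s['ee_pos'],np.degrees(np.arctan2(M[1,1],M[0,1])),M[:,2])
# delta to stand slide pose
print(M.T@(np.array([.5036,.3643,.1918])-s['ee_pos']))
```

```text
[286, 121, 13, 6, 21] [291.4, 124.3] [ 0.67753531 -0.06052214  0.016     ] top
[227, 123, 1, 6, 6] [227.0, 125.5] [0.67317823 0.12919036 0.016     ] top
[226, 135, 1, 7, 7] [226.0, 138.0] [0.63578501 0.13153984 0.016     ] top
[249, 138, 4, 5, 7] [251.1, 140.6] [0.62826093 0.05753796 0.016     ] top
[254, 178, 12, 12, 56] [259.4, 183.3] [0.50238742 0.0319496  0.016     ] top
[216, 228, 93, 8, 187] [262.3, 231.7] [0.36152435 0.02228302 0.016     ] top
[275, 183, 3, 5, 6] [275.5, 184.7] [0.64475595 0.18133131 0.012     ]
[213, 216, 60, 50, 134] [243.1, 240.5] [0.38337683 0.03906011 0.012     ]
[270, 223, 14, 5, 66] [276.4, 224.9] [0.50022839 0.0273931  0.012     ]
[0.35522134 0.32305118 0.29350244] 15.208876973744857 [ 3.65670637e-04  1.13780758e-04 -9.99999927e-01]
[0.00087724 0.15396405 0.10176138]
```

play_rows(deltas="0 0 0 0.0009 0 0.03 -1;0 0 0 0.0009 0 0.06 -1;0 0 0 0.0009 0 0.0898 -1;0 0 0 0.0009 0 0.0898 -1;0 0 0 0.0009 0.03 0.0898 -1;0 0 0 0.0009 0.06 0.0898 -1;0 0 0 0.0009 0.08 0.0898 -1;0 0 0 0.0009 0.095 0.0898 -1;0 0 0 0.0009 0.11 0.0898 -1;0 0 0 0.0009 0.115 0.0898 -1;0 0 0 0.0009 0.115 0.0898 -1;0 0 0 0.0009 0.115 0.0898 -1")

```text
clock: 16.8
ee_pos: [0.4653, 0.3551, 0.2041]
eef_rot: [-0.0, 0.607, 0.795, 0.0]
wrist_force: [-0.6, -0.6, -1.9]
opening: 0.0179
finger_force: 30.0
```

play_rows(deltas="0 0 0 0 0.008 0 -1;0 0 0 0 0.016 0 -1;0 0 0 0 0.024 0 -1;0 0 0 0 0.032 0 -1;0 0 0 0 0.038 0 -1;0 0 0 0 0.039 0 -1;0 0 0 0 0.039 0 -1;0 0 0 0 0.039 0 -1")

```text
clock: 17.47
ee_pos: [0.5031, 0.3654, 0.2031]
eef_rot: [-0.0, 0.607, 0.795, -0.0]
wrist_force: [0.3, 0.6, -2.1]
opening: 0.0177
finger_force: 30.0
```

play_rows(deltas="0 0 0 -0.001 0 0 -1;0 0 0 -0.001 0 0.004 -1;0 0 0 -0.001 0 0.008 -1;0 0 0 -0.001 0 0.011 -1;0 0 0 -0.001 0 0.011 -1;0 0 0 -0.001 0 0.011 -1")

```text
clock: 17.97
ee_pos: [0.5033, 0.3645, 0.192]
eef_rot: [-0.0, 0.607, 0.795, -0.0]
wrist_force: [-0.0, -0.3, -1.4]
opening: 0.0182
finger_force: 30.0
```

play_rows(deltas="0 0 0 0 0 0.0003 -1;0 0 0 0 0 0.0003 -0.4;0 0 0 0 0 0.0003 -0.2;0 0 0 0 0 0.0003 0;0 0 0 0 0 0.0003 0;0 0 0 0 0 0.0003 0;0 0 0 0 0 0.0003 0;0 0 0 0 0 0.0003 0;0 0 0 0 0 0.0003 0")

```text
clock: 18.72
ee_pos: [0.5035, 0.3645, 0.1919]
eef_rot: [0.0, 0.607, 0.795, -0.0]
wrist_force: [0.4, 0.6, 0.1]
opening: 0.047
finger_force: 0.0
```

play_rows(deltas="0 0 0 0 0 -0.02 0;0 0 0 0 0 -0.05 0;0 0 0 0 0 -0.085 0;0 0 0 0 0 -0.12 0;0 0 0 0 0 -0.12 0")

```text
clock: 19.13
ee_pos: [0.5053, 0.3655, 0.3189]
eef_rot: [0.001, 0.607, 0.795, 0.004]
wrist_force: [0.1, 1.1, 0.7]
opening: 0.0468
finger_force: 0.0
```

Run:
```python
from h import *
b=get_image('side');a=get_image('top')
q=b['pixels'][100:200,165:265,::-1];p=a['pixels'][165:215,230:280,::-1]
r=lambda i:cv2.resize(i,(400,400),interpolation=cv2.INTER_CUBIC)
cv2.imwrite('pics/c4.png',np.hstack([r(q),r(p)]))
```

```text
(no output)
```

View pics/c4.png

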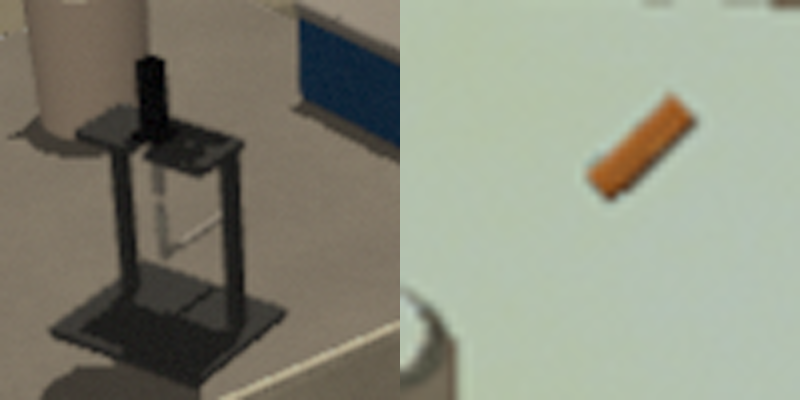

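play_rows(deltas="0 0 -3 -0.03 -0.008 0 0;0 0 -7 -0.067 -0.0185 0 0;0 0 -11 -0.105 -0.029 0 0;0 0 -15 -0.143 -0.0395 0.02 0;0 0 -19 -0.181 -0.05 0.05 0;0 0 -23 -0.219 -0.0605 0.08 0;0 0 -27 -0.257 -0.071 0.11 0;0 0 -29.2 -0.295 -0.0815 0.14 0;0 0 -29.2 -0.3224 -0.0894 0.17 0;0 0 -29.2 -0.3224 -0.0894 0.19 0;0 0 -29.2 -0.3224 -0.0894 0.19 0;0 0 -29.2 -0.3224 -0.0894 0.19 0;0 0 -29.2 -0.3224 -0.0894 0.19 0;0 0 -29.2 -0.3224 -0.0894 0.19 0")

```text
clock: 20.4
ee_pos: [0.5028, 0.0313, 0.1229]
eef_rot: [0.0, 0.386, 0.922, 0.0]
wrist_force: [-0.2, -0.1, 1.1]
opening: 0.0468
finger_force: 0.0
```

Run:
```python
from h import *
s=state();b=save('side','s5.png',(240,165,320,245),6)
from scipy.spatial.transform import Rotation as R
M=R.from_quat(np.roll(s['eef_rot'],-1)).as_matrix();print(s['ee_pos'],s['joint_pos'],np.degrees(np.arctan2(M[1,1],M[0,1])))
print(M.T@(np.array([.502,.030,.007])-s['ee_pos']))
for s_,c in peg(b):
    if 240<c[0]<300 and 200<c[1]<240:print(s_,c,atz(b,*c,.010))
```

```text
[0.50284605 0.03125298 0.12289093] [-0.45458476  0.32150236  0.39213959  2.00088934 -0.16224405  0.84757619
  0.80506807] 44.57457420821532
[-0.00024646 -0.00160565  0.11588941]
[269, 222, 15, 6, 70] [276.1, 224.9] [0.50138125 0.02976556 0.01      ]
```

play_rows(deltas="0 0 0 0 -0.0015 0.03 0;0 0 0 0 -0.0015 0.06 0;0 0 0 0 -0.0015 0.085 0;0 0 0 0 -0.0015 0.1 0;0 0 0 0 -0.0015 0.107 0;0 0 0 0 -0.0015 0.112 0;0 0 0 0 -0.0015 0.115 0;0 0 0 0 -0.0015 0.115 0;0 0 0 0 -0.0015 0.115 0")

```text
clock: 21.2
ee_pos: [0.5018, 0.0291, 0.0078]
eef_rot: [0.001, 0.387, 0.922, 0.0]
wrist_force: [0.5, -0.3, 0.4]
opening: 0.0468
finger_force: 0.0
```

play_rows(deltas="0 0 0 0 0 0 -1;0 0 0 0 0 0 -1;0 0 0 0 0 0 -1;0 0 0 0 0 0 -1;0 0 0 0 0 0 -1;0 0 0 0 0 0 -1;0 0 0 0 0 0 -1;0 0 0 0 0 0 -1;0 0 0 0 0 0 -1;0 0 0 0 0 0 -1;0 0 0 0 0 0 -1;0 0 0 0 0 0 -1")

```text
clock: 22.2
ee_pos: [0.5013, 0.0289, 0.007]
eef_rot: [0.0, 0.387, 0.922, -0.0]
wrist_force: [0.1, 0.1, 4.3]
opening: 0.0119
finger_force: 30.0
```

play_rows(deltas="0 0 0 0 0 -0.02 -1;0 0 0 0 0 -0.055 -1;0 0 0 0 0 -0.095 -1;0 0 0 0 0 -0.135 -1;0 0 0 -0.02 -0.0225 -0.145 -1;0 0 0 -0.045 -0.05 -0.145 -1;0 0 0 -0.07 -0.078 -0.145 -1;0 0 0 -0.095 -0.106 -0.145 -1;0 0 0 -0.12 -0.134 -0.145 -1;0 0 0 -0.145 -0.162 -0.145 -1;0 0 0 -0.17 -0.19 -0.145 -1;0 0 0 -0.195 -0.2175 -0.145 -1;0 0 0 -0.22 -0.2455 -0.145 -1;0 0 0 -0.245 -0.273 -0.145 -1;0 0 0 -0.2609 -0.2909 -0.145 -1;0 0 0 -0.2609 -0.2909 -0.145 -1;0 0 0 -0.2609 -0.2909 -0.145 -1;0 0 0 -0.2609 -0.2909 -0.145 -1")

```text
clock: 23.7
ee_pos: [0.4765, -0.3604, 0.1516]
eef_rot: [-0.0, 0.387, 0.922, 0.0]
wrist_force: [0.5, 0.5, -0.6]
opening: 0.0118
finger_force: 30.0
```

play_rows(deltas="0 0 0 0 0 0.035 -1;0 0 0 0 0 0.07 -1;0 0 0 0 0 0.1 -1;0 0 0 0 0 0.125 -1;0 0 0 0 0 0.134 -1;0 0 0 0 0 0.138 -1;0 0 0 0 0 0.1405 -1;0 0 0 0 0 0.1405 -1;0 0 0 0 0 0.1405 -1")

```text
clock: 24.45
ee_pos: [0.4773, -0.3613, 0.0129]
eef_rot: [0.001, 0.387, 0.922, -0.0]
wrist_force: [-0.3, -0.2, -0.5]
opening: 0.0117
finger_force: 30.0
```

play_rows(deltas="0 0 0 0 0 0 -0.5;0 0 0 0 0 0 -0.3;0 0 0 0 0 0 -0.2;0 0 0 0 0 0 -0.2;0 0 0 0 0 0 -0.2;0 0 0 0 0 0 -0.2;0 0 0 0 0 -0.02 -0.2;0 0 0 0 0 -0.06 -0.2;0 0 0 0 0 -0.1 -0.2;0 0 0 0 0 -0.14 -0.2;0 0 0 0 0 -0.18 -0.2;0 0 0 0 0 -0.18 -0.2;0 0 0 0 0 -0.18 -0.2;0 0 0 0 0 -0.18 -0.2")

```text
clock: 25.62
ee_pos: [0.4764, -0.3607, 0.1911]
eef_rot: [-0.0, 0.387, 0.922, 0.0]
wrist_force: [0.6, -0.1, 0.1]
opening: 0.0377
finger_force: 0.0
```

Run:
```python
from h import *
b=get_image('side')
p=b['pixels'][90:400,160:450,::-1]
cv2.imwrite('pics/c5.png',cv2.resize(p,None,fx=1.9,fy=1.9,interpolation=cv2.INTER_CUBIC))
```

```text
(no output)
```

View pics/c5.png

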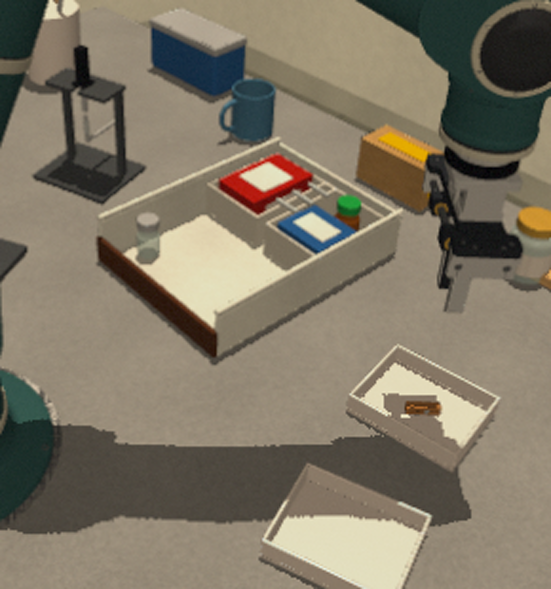

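The last picture shows the peg lying in the farther tray at (422,408), the hook in its stand at (82,90) and the shaker upright at (148,237). The gripper is clear of everything.

```bash
python3 -c "from rig import sign_off;print(sign_off())"
```

```text
the job is handed in; nothing more can be done
None
```

The job is handed in at about 26 s: the hook drew the peg out of the gap and is back in its stand, the peg is in the farther white tray, and the shaker still stands where it was; the sign-off call returned no verdict.

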